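# Chase the thread in a wheel centre

## Task

The green oil bottle is in the way of the tap wrench: stand it upright in the blue drip tray and let go, never tipping it over. Then run the tap down by its wrench bar: half a turn on (clockwise seen from above), a quarter turn back, half a turn on, a quarter back, pausing a moment after each, and finally half a turn on until the red collar sits down on the boss.

Things in the scene. Friction and masses are not known exactly. Their poses are not given: they have to be found in the camera images.
- wrench_mid (a point): Middle of the tap wrench: a steel bar 200 mm long, 14 mm thick, lying level through a dark block (46 mm along the bar, 36 across, 26 high) on top of the upright tap. The point is on the turning axis at mid-thickness of the bar, 118 mm above the bench at the start; it sinks 6 mm per turn. x axis along the bar to the orange end. Shank below the block: 24 mm across.
- collar (a point): Centre of the underside of the red collar (48 mm across, 12 mm high) on the tap, on the turning axis: 6 mm above the boss at the start, on it at the end.
- wheel_centre: Fixed aluminium wheel centre: flat disc 250 mm across, 12 mm thick, lying on the bench, with a boss in the middle (96 mm across at its foot, 64 at its top, which is 60 mm above the bench) that holds the already started tap upright. Origin: centre of its underside. Between disc and outer bar there is 100 mm of free height, once the bottle is gone.
- orange_end (a point): Centre of the orange sleeve (20 mm long, 19 mm thick) at one end of the wrench bar, 90 mm from the turning axis; the other end has the same sleeve in black. Bar can be pushed sideways at either arm, or gripped.
- tap (a joint): Angle of the tap in rad: 0 at the start, growing clockwise seen from above (forward, downward); the upper stop 6.28 is one full turn, with the red collar on the boss. 0 is a stop too. It turns stiffly (0.35 N m, so about 5 N pushed at 75 mm) and stays where it is left.
- bottle_mid (a point): Middle, half-way up, of the loose green plastic oil bottle that stands upright on the disc within the sweep of the bar: 150 mm high, round, 50 mm across from the base up to 105 mm, then tapering to a nozzle; 0.22 kg give or take a third. Its base is 75 mm below this point. z axis up. Its axis stands about 85 mm to one side of the bar's line at the start.
- oil_bottle: The same bottle; origin at the centre of its underside.
- tray_floor (a point): Centre of the inner floor (4 mm above the bench) of the fixed blue square drip tray, 150 mm outside, walls 4 mm thick and 30 mm high, empty; x and y axes along its walls. It stands to the left or right of the wheel centre, opposite a grey bin of tube offcuts (150 by 140 mm, offcuts up to 84 mm high).
Not all that is in view belongs to the job. Of the things that look like the oil_bottle, the middle-sized one is meant. Of the things shaped like the part that bears tray_floor, the blue one is meant.

How it is judged:
On the way, in this order (a step that is already met when the one before it is completed fails the run):
1. the bottle stands upright in the tray, let go (x of bottle_mid in the frame of tray_floor between -0.055 and 0.055 m and y of bottle_mid in the frame of tray_floor between -0.055 and 0.055 m and z of bottle_mid in the frame of tray_floor below 0.082 m and angle between bottle_mid's own z axis and vertical below 0.12 rad and contact force between oil_bottle and the fingers below 0.3 N), for 0.2 s.
2. tap half a turn on, and paused (value of joint tap between 2.6 and 3.7 rad and velocity of joint tap between -0.2 and 0.2 rad/s), for 0.15 s.
3. tap backed a quarter turn, and paused (value of joint tap between 1.05 and 2.1 rad and velocity of joint tap between -0.2 and 0.2 rad/s), for 0.15 s.
4. tap half a turn further on, and paused (value of joint tap between 4.15 and 5.25 rad and velocity of joint tap between -0.2 and 0.2 rad/s), for 0.15 s.
5. tap backed a quarter turn again, and paused (all of step 2), for 0.15 s.
At the end, for the whole second after the job is handed in: The red collar is down on the boss (tap angle above 6.0 of 6.28 rad), and the bottle stands upright (within 0.12 rad) at rest in the tray, its axis within 55 mm of the tray's centre along each wall direction, on the tray's floor (within about 7 mm), released (all of step 1 and value of joint tap above 6 rad and linear speed of oil_bottle below 0.02 m/s); the robot touches nothing.
It fails at once if the bottle is tipped over (angle between bottle_mid's own z axis and vertical above 0.6 rad).
It also fails if it takes over 69 s, if anything falls off the work surface, if the arm or the gripper's body presses on something with over 40 N, if the wrist force passes 120 N, or if a joint passes its speed limit or range.

## Robot

A 7-joint arm with a two-finger parallel gripper is mounted at the origin on the work surface. World frame = base frame: x ahead of the robot, y to its left, z up, the work surface at z = 0. Lengths are in m, angles in rad, forces in N, time in s.
With the tool pointing down it reaches from about 0.4 to 0.85 m from the base axis. Payload 6.9 kg.
Tool frame: the origin (TCP) lies midway between the tips of the shut fingers; the grasp point (between the pads) lies behind it (ctrl.pinch_z is the z of the grasp point in the tool frame, in m); z points along the fingers, y is the direction in which the jaws open and shut (so a half turn about z gives the same grasp; the last joint's range is limited). The gripper opens to 85 mm and grips with 20 to 120 N. Pads are 22 mm wide; open, the fingers measure 114 mm over their backs; the gripper's body (76 mm by 85 mm) begins 54 mm behind the grasp point. The pads swing forward as they close: fully open they stand 13 mm farther back than shut.
Start: joints at [1.337, 0.507, -0.238, 1.5, 0.126, 1.149, -0.155], TCP at [0.208, -0.589, 0.231] pointing down, gripper open.
Joint ranges: [-3.08, 3.08], [-0.24, 2.05], [-1.43, 1.35], [0, 2.5], [-1.52, 4.66], [0.17, 1.96], [-2.89, 2.89]. Speed limits (rad/s): [2.39, 2.39, 3.14, 3.14, 3.14, 3.14, 3.14].

## Interface

Orientations are given as a unit quaternion [w, x, y, z].
In Python, from station import ctrl, get_state, vision, ticket, models gives the robot as it stands. Calls block until the motion is done:
- ctrl.movep(position, orientation): joint-space move of the TCP to a pose.
- ctrl.movel(position, frame=None, max_speed=0.15): straight line of the TCP; frame=None keeps the orientation; max_speed is the mean speed in m/s.
- ctrl.set_joints(angles): joint-space move.
- ctrl.ungrasp() and ctrl.close_gripper(force=None): open the fingers fully, or close them until they stop; force is the grip in N (None keeps the last).
- ctrl.pause(seconds).
- ctrl.ik(position, orientation): joint angles nearest the present ones, or None.
- get_state(): the state.
- vision.grab_frame(name): name is "side" or "top"; returns (picture, depth): 420x560x3 uint8, blue, green, red; 420x560 float32, m along the optical axis (not along the pixel's ray), 0 where there is no reading.
- vision.camera_info(name): a dict with "mtx" (3x3 intrinsics, pixels), "R" (3x3) and "t" (3): a world point X has camera coordinates R X + t. Camera axes: x right, y down, z forward; pixel columns grow to the right and rows downward; lengths in m; the calibration is good to about 2 mm. A picture is of the moment at which its call begins. camera_info takes no time and is no camera call.
A pose or a line that the arm cannot do raises ctrl.Unreachable and nothing moves.
- ticket.close_job(): hands the job in, once; it reports no verdict.
Trained networks look in the newest picture that a camera, given by its name, has taken for a name from the list of things; names that differ only in an ending like _2 or _b are one class to them, and where a whole thing is asked for, a point or a joint stands for the part that bears it (a point fixed in the world has none). Each returns a list of dicts, best first, with "p" (0 to 1); they miss things now and then, are a little off and sometimes report something else, mostly with a low value. They report only what shows in the picture. A call takes as long as a camera call. They do not tell look-alikes from the thing itself.
- models.recognise(camera, target): "point" ([column, row] in pixels, amid what is visible of it).
- models.masks_of(camera, target): "mask" (420x560 bool, what is visible of it) and "point" ([column, row] in pixels, amid what is visible of it).
The state is a dict: "time": time; "qpos": joint angles; "qd": joint speeds; "tau": joint torques, N m; "tcp_pos": TCP position; "eef_rot": TCP orientation; "contact_force": force on the tool from outside, world axes, zero at the start; "wrist_torque": the same for the moment, N m; "width": finger opening in m.
Only numpy, scipy, OpenCV 4.12 (cv2) and the standard library are available. Lean on these libraries where they do the work, as an engineer would, in place of code of your own. Each camera call takes 0.05 s, during which the arm holds its last target.

## Working session

There is one attempt and no reset: what is moved stays moved. The work goes in short steps, each a Python script; the robot and the scene stay as the last script left them, time stands still between calls to the robot, and variables do not carry over. Pictures are saved under pics/ and viewed, and the job is handed in when it is done.

```bash
ls; mkdir -p pics
python3 - <<'E'
from station import ctrl, get_state, vision, ticket, models
import cv2, numpy as np
for c in ("side","top"):
    p,d=vision.grab_frame(c); cv2.imwrite(f"pics/{c}0.png",p); np.save(f"pics/{c}0.npy",d)
    i=vision.camera_info(c); print(c,i["mtx"].round(1).tolist(),(-i["R"].T@i["t"]).round(3),i["R"].round(2).tolist())
    for t in ("oil_bottle","orange_end","collar","wheel_centre","tray_floor","wrench_mid"):
        print(t,[(np.round(r["point"],0).tolist(),round(r["p"],2)) for r in models.recognise(c,t)])
s=get_state(); print(s, ctrl.pinch_z)
E
```

```text
pics
side [[460.2, 0.0, 275.1], [0.0, 460.2, 205.3], [0.0, 0.0, 1.0]] [0.118 0.695 0.841] [[-0.91, -0.42, 0.0], [-0.26, 0.58, -0.77], [0.32, -0.7, -0.63]]
oil_bottle [([231.0, 168.0], 0.95), ([216.0, 208.0], 0.89), ([258.0, 172.0], 0.78), ([218.0, 228.0], 0.53)]
orange_end [([219.0, 230.0], 0.76)]
collar []
wheel_centre [([221.0, 258.0], 0.84)]
tray_floor [([372.0, 211.0], 0.76), ([291.0, 196.0], 0.71)]
wrench_mid [([219.0, 230.0], 0.68)]
top [[400.0, 0.0, 273.7], [0.0, 400.0, 203.4], [0.0, 0.0, 1.0]] [ 0.394 -0.118  1.185] [[0.01, -1.0, -0.02], [-1.0, -0.01, -0.06], [0.06, 0.02, -1.0]]
oil_bottle [([327.0, 124.0], 0.94), ([354.0, 139.0], 0.67), ([258.0, 149.0], 0.58)]
orange_end [([234.0, 160.0], 0.83)]
collar [([232.0, 157.0], 0.63)]
wheel_centre [([234.0, 168.0], 0.65)]
tray_floor [([339.0, 184.0], 0.96), ([429.0, 216.0], 0.87), ([344.0, 270.0], 0.65)]
wrench_mid [([233.0, 162.0], 0.81)]
{'time': 0.7, 'qpos': array([ 1.33648139,  0.50744348, -0.23760789,  1.50019302,  0.1256892 ,
        1.14890036, -0.15478516]), 'qd': array([-1.40338721e-03, -2.21445618e-03,  8.27997589e-05,  9.06950505e-04,
        1.14356890e-03, -1.03795972e-03, -1.27805831e-03]), 'tau': array([ 1.03682150e-04, -6.20175934e+01, -2.18394041e+00, -2.49915826e+01,
        1.41350564e-02,  1.93288477e-03,  3.86720433e-05]), 'tcp_pos': array([ 0.2083015 , -0.58925921,  0.23131278]), 'eef_rot': array([1.43756918e-05, 9.85601028e-01, 1.69087592e-01, 1.15837680e-05]), 'contact_force': array([-0.43871427,  0.80358346, -0.45968589]), 'wrist_torque': array([0.01539494, 0.00077476, 0.00626535]), 'width': 0.08513038244746782} -0.0187
```

View pics/side0.png

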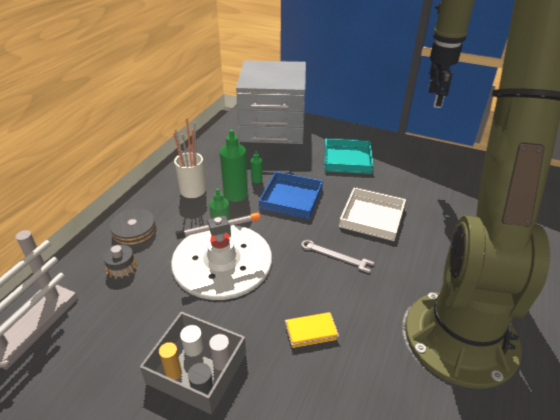

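View pics/top0.png

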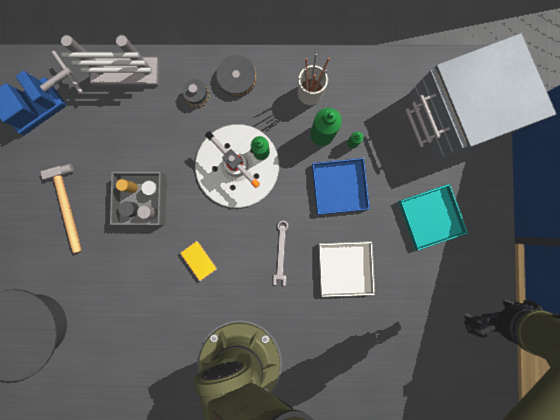

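Run:
```python
import cv2
a=cv2.imread("pics/side0.png")[130:310,130:330]; b=cv2.imread("pics/top0.png")[90:250,160:400]
cv2.imwrite("pics/side0c.png",cv2.resize(a,None,fx=3,fy=3,interpolation=2)); cv2.imwrite("pics/top0c.png",cv2.resize(b,None,fx=3,fy=3,interpolation=2))
```

```text
(no output)
```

View pics/side0c.png

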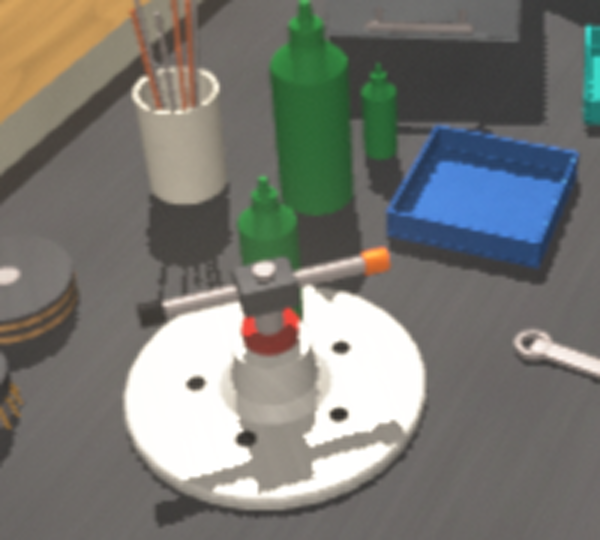

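View pics/top0c.png

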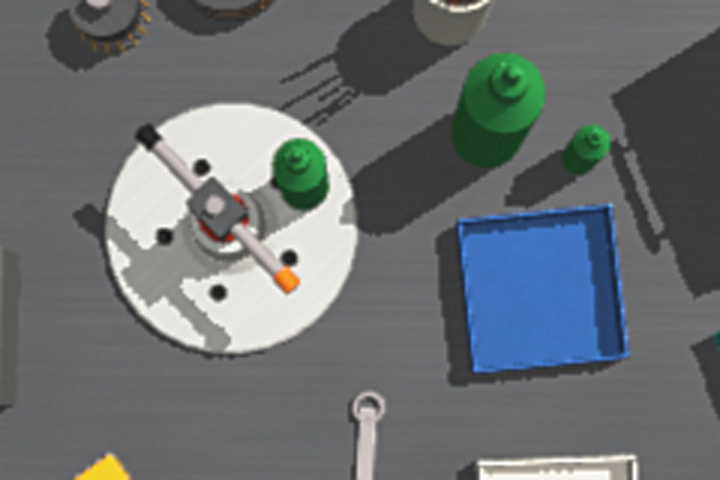

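Side picture: three green bottles, large (233,170), small (257,168), and middle-sized at (219,210) behind the wrench. Top picture: the same three at (327,124), (356,139) and (260,148). The middle one stands on the disc and is the one meant; the crops confirm it. Trays (top): blue (340,186), teal (432,217), white (346,270); I choose blue. The orange end is at (255,183) in top, black at (209,134).

```bash
cat > h.py <<'E'
from station import ctrl, get_state, vision, ticket, models
import cv2, numpy as np
def cloud(c,save=None):
    p,d=vision.grab_frame(c); i=vision.camera_info(c); K=i["mtx"]
    if save: cv2.imwrite(f"pics/{save}.png",p)
    v,u=np.mgrid[0:420,0:560]
    X=np.stack([(u-K[0,2])*d/K[0,0],(v-K[1,2])*d/K[1,1],d],-1)
    W=(X-i["t"])@i["R"]
    W[d==0]=np.nan
    return p,W
def circ(xy):
    A=np.c_[2*xy,np.ones(len(xy))]; s=np.linalg.lstsq(A,(xy**2).sum(1),rcond=None)[0]
    return s[:2],np.sqrt(s[2]+s[0]**2+s[1]**2)
E
python3 - <<'E'
from h import *
for c in ("top","side"):
    p,W=cloud(c); h=cv2.cvtColor(p,cv2.COLOR_BGR2HSV); H,S,V=h[...,0],h[...,1],h[...,2]
    box=np.zeros((420,560),bool)
    def st(n,m):
        q=W[m]; q=q[~np.isnan(q[:,0])]
        if len(q)<4: print(c,n,len(q)); return q
        print(c,n,len(q),"med",np.median(q,0).round(4),"mn",q.min(0).round(4),"mx",q.max(0).round(4)); return q
    R=((230,130,290,175) if c=="top" else (200,180,240,235))
    box[R[1]:R[3],R[0]:R[2]]=1
    g=box&(H>45)&(H<75)&(S>120)
    q=st("bottle",g)
    for lo,hi in ((.1,.118),(.118,.135),(.135,.165)):
        st(f"b{lo}",g&(W[...,2]>lo)&(W[...,2]<hi))
    z=q[(q[:,2]<.112)&(q[:,2]>.02)]
    if len(z)>10: print("circ",circ(z[:,:2]))
    st("orange",(H>5)&(H<18)&(S>180)&(V>120)&(W[...,2]>.09)&(W[...,0]>.3)&(W[...,1]<.1)&(W[...,2]<.14))
    b=(H>105)&(H<120)&(S>150)&(W[...,0]>.3)&(W[...,0]<.7)&(W[...,1]<-.15)&(W[...,1]>-.5)
    cv2.imwrite(f"pics/m{c}.png",b*255)
    st("blue",b)
    r=st("blue rim",b&(W[...,2]>.027)); 
    if len(r)>10: print(cv2.minAreaRect((r[:,:2]*1000).astype(np.float32)))
    r=st("blue floor",b&(W[...,2]<.012))
    if len(r)>10: print(cv2.minAreaRect((r[:,:2]*1000).astype(np.float32)))
    w=(S<40)&(V>150)&(W[...,2]>.004)&(W[...,2]<.02)&(W[...,0]>.3)&(W[...,0]<.75)&(abs(W[...,1])<.2)
    k=cv2.findContours(w.astype(np.uint8),0,1)[0]; k=max(k,key=cv2.contourArea)[:,0]
    e=W[k[:,1],k[:,0]]; e=e[~np.isnan(e[:,0])]; print("disc",circ(e[:,:2]),e[:,2].mean())
    near=(abs(W[...,0]-.52)<.2)&(abs(W[...,1])<.15)
    st("bar-level",near&(W[...,2]>.11)&(W[...,2]<.127)&(S<60)&(V>60))
    q=st("block top",near&(W[...,2]>.127)&(W[...,2]<.14)&~g)
    q=st("red",near&((H<5)|(H>175))&(S>150))
E
```

```text
top bottle 301 med [ 0.6068 -0.0605  0.1244] mn [ 0.5907 -0.0808  0.0422] mx [ 0.6368 -0.0374  0.1651]
top b0.1 30 med [ 0.596  -0.0637  0.1122] mn [ 0.5907 -0.0787  0.1006] mx [ 0.6265 -0.0374  0.1179]
top b0.118 162 med [ 0.6096 -0.0606  0.1254] mn [ 0.5926 -0.0788  0.1183] mx [ 0.6368 -0.0383  0.1346]
top b0.135 56 med [ 0.6134 -0.0583  0.1482] mn [ 0.6057 -0.0666  0.1351] mx [ 0.6261 -0.0477  0.1644]
circ (array([ 0.61621403, -0.05714498]), np.float64(0.024365468691682036))
top orange 33 med [ 0.5112 -0.0482  0.127 ] mn [ 0.5032 -0.0561  0.1213] mx [ 0.5222 -0.0402  0.131 ]
top blue 2608 med [ 0.518  -0.2916  0.0052] mn [ 0.4365 -0.3687 -0.0025] mx [ 0.5949 -0.2093  0.0378]
top blue rim 231 med [ 0.5189 -0.2879  0.0305] mn [ 0.4365 -0.3687  0.0271] mx [ 0.5949 -0.2093  0.0378]
((515.8455200195312, -288.4830627441406), (148.30369567871094, 148.9217987060547), 6.219842433929443)
top blue floor 2286 med [ 0.5174 -0.2914  0.0048] mn [ 0.4405 -0.367  -0.0025] mx [ 0.5948 -0.2143  0.0117]
((517.1099853515625, -290.8897399902344), (141.87948608398438, 140.8703155517578), 6.1720628738403
[... 1309 characters left out ...]
075 med [ 0.5145 -0.3015  0.0043] mn [ 0.4366 -0.3692 -0.0011] mx [ 0.5894 -0.2138  0.012 ]
((515.0821533203125, -287.1476745605469), (135.99166870117188, 156.6274871826172), 8.329177856445312)
disc (array([0.57311474, 0.01911927]), np.float64(0.09888150932061586)) 0.011854758050050285
side bar-level 448 med [0.5789 0.039  0.1221] mn [ 0.5149 -0.0653  0.1101] mx [0.6481 0.0934 0.127 ]
side block top 242 med [0.5714 0.0198 0.1309] mn [ 0.5037 -0.0637  0.1271] mx [0.643  0.089  0.1398]
side red 66 med [0.5667 0.024  0.0775] mn [ 0.5552 -0.0047  0.0731] mx [0.5953 0.0396 0.0809][ WARN:0@3.241] global loadsave.cpp:1063 imwrite_ Unsupported depth image for selected encoder is fallbacked to CV_8U.
```

Run:
```python
from h import *
for c in ("top","side"):
    p,W=cloud(c); h=cv2.cvtColor(p,cv2.COLOR_BGR2HSV); H,S,V=h[...,0],h[...,1],h[...,2]
    x,y,z=W[...,0],W[...,1],W[...,2]
    near=(abs(x-.575)<.16)&(abs(y-.015)<.16)
    m=near&(z>.007)&(z<.016); q=W[m][:,:2]
    hull=cv2.convexHull((q*1000).astype(np.float32))
    print("disc hull",cv2.minEnclosingCircle(hull),cv2.fitEllipse(hull)[:2])
    m=near&(S<70)&(z>.1265)&(z<.134); q=W[m][:,:2]
    print("block",len(q),cv2.minAreaRect((q*1000).astype(np.float32)),q.mean(0))
    m=near&(z>.134)&(z<.15)&(S<70); q=W[m]; print("knob",len(q),q.mean(0) if len(q) else 0)
    m=near&(z>.105)&(z<.128)&~((H>45)&(H<75)&(S>100)); q=W[m][:,:2]
    d=cv2.fitLine((q*1000).astype(np.float32),cv2.DIST_HUBER,0,.01,.01).ravel(); 
    t=(q*1000-d[2:])@d[:2]; print("bar",d,np.degrees(np.arctan2(d[1],d[0])),d[2:]+d[:2]*(t.min()+t.max())/2,t.max()-t.min())
    n=near&(H>45)&(H<75)&(S>100)&(z>.148)&(x>.59)&(y>-.08)&(y<-.03); print("nozzle",W[n].mean(0),n.sum())
    m=near&(z>.05)&(z<.066)&(S<60); q=W[m]; print("boss top",len(q),q.mean(0), cv2.minEnclosingCircle((q[:,:2]*1000).astype(np.float32)))
```

```text
disc hull ((590.4686279296875, 15.91592788696289), 139.25961303710938) ((577.7467651367188, 17.609724044799805), (244.90382385253906, 262.1921691894531))
block 213 ((583.3189697265625, 22.55284881591797), (175.71737670898438, 34.10591506958008), 45.47697067260742) [0.58115384 0.02058147]
knob 57 [0.57477032 0.01556925 0.13593317]
bar [  0.7147873   0.6993419 574.7901     13.976989 ] 44.374226 [575.66147888  14.82953847] 198.7697861501798
nozzle [ 0.61542025 -0.05764585  0.15281184] 30
boss top 132 [0.56802038 0.01041032 0.06012735] ((580.367919921875, 2.9284346103668213), 45.166748046875)
disc hull ((572.97021484375, 18.82935333251953), 125.38922119140625) ((572.762939453125, 18.94103240966797), (246.010986328125, 248.443603515625))
block 204 ((584.935302734375, 27.53757095336914), (159.73605346679688, 37.7998161315918), 41.1805534362793) [0.57470898 0.02289633]
knob 30 [0.57302618 0.01821128 0.13681421]
bar [  0.7183273    0.69570535 572.0828      22.642452  ] 44.08345 [570.38843112  21.00141936] 199.70200424057956
nozzle [ 0.61353531 -0.05312409  0.1534072 ] 26
boss top 238 [0.56393364 0.03086056 0.05813477] ((572.358154296875, 18.0506649017334), 33.36590576171875)
```

```bash
cat >> h.py <<'E'
def down(a):  # x axis at angle a (deg), tool down; jaw dir = a-90
    a=np.radians(a)/2; return np.array([0,np.cos(a),np.sin(a),0])
def st():
    s=get_state(); print("t",round(s["time"],2),"tcp",s["tcp_pos"].round(4),"F",s["contact_force"].round(1),"M",s["wrist_torque"].round(2),"w",round(s["width"],4),"q",s["qpos"].round(3)); return s
E
python3 - <<'E'
from h import *
p,W=cloud("top"); x,y,z=W[...,0],W[...,1],W[...,2]
for n,(u,v,r) in dict(big=(327,124,20),small=(356,139,10),cup=(313,80,20)).items():
    q=W[v-r:v+r,u-r:u+r].reshape(-1,3); q=q[q[:,2]>.04]; print(n,q.min(0).round(3),q.max(0).round(3))
for nm,P in (("bot",[.616,-.0575,.096]),("bothi",[.616,-.0575,.26]),("tray",[.516,-.288,.09]),("tap",[.574,.017,.1])):
    for a in (-61,-46,119,134,-136,44) if nm!="tray" else (-46,-84,6,96,134): 
        q=ctrl.ik(P,down(a)); print(nm,a,None if q is None else np.round(q,2))
st()
E
```

```text
big [ 0.637 -0.272  0.041] [ 0.707 -0.201  0.222]
small [ 0.631 -0.343  0.041] [ 0.663 -0.31   0.104]
cup [ 0.759 -0.241  0.04 ] [ 0.838 -0.161  0.224]
bot -61 [ 0.06  0.62 -0.01  1.69  0.    0.83 -2.59]
bot -46 [ 0.11  0.62 -0.08  1.69  0.07  0.83 -2.38]
bot 119 [ 0.51  0.73 -0.8   1.68  0.61  0.99  0.  ]
bot 134 [ 0.54  0.75 -0.85  1.68  0.65  1.01  0.23]
bot -136 [ 0.69  0.91 -1.23  1.68  0.91  1.23  1.58]
bot 44 [ 0.35  0.66 -0.49  1.69  0.38  0.89 -1.1 ]
bothi -61 [ 0.15  0.47 -0.15  1.47  0.07  1.2  -2.65]
bothi -46 [ 0.2   0.48 -0.23  1.47  0.11  1.21 -2.43]
bothi 119 [ 0.6   0.61 -0.98  1.47  0.51  1.34  0.09]
bothi 134 [ 0.62  0.63 -1.03  1.47  0.54  1.35  0.32]
bothi -136 [ 0.69  0.71 -1.23  1.46  0.67  1.43  1.79]
bothi 44 [ 0.48  0.54 -0.72  1.47  0.37  1.27 -1.09]
tray -46 [ 0.46  0.59  0.01  1.77 -0.01  0.77 -1.9 ]
tray -84 [ 0.36  0.6   0.17  1.78 -0.14  0.78 -2.44]
tray 6 [ 0.6   0.6  -0.22  1.77  0.17  0.79 -1.16]
tray 96 [ 0.8   0.64 -0.54  1.77  0.42  0.85  0.17]
tray 134 [ 0.89  0.68 -0.7   1.77  0.54  0.9   0.72]
tap -61 [-0.03  0.56 -0.07  1.81  0.05  0.77 -2.76]
tap -46 [ 0.02  0.56 -0.15  1.81  0.11  0.78 -2.55]
tap 119 [ 0.42  0.67 -0.8   1.8   0.59  0.93 -0.14]
tap 134 [ 0.45  0.69 -0.85  1.8   0.63  0.95  0.09]
tap -136 [ 0.6   0.85 -1.23  1.8   0.88  1.16  1.42]
tap 44 [ 0.25  0.6  -0.51  1.81  0.38  0.84 -1.25]
t 0.95 tcp [ 0.2083 -0.5893  0.2313] F [-0.   0.1 -0.1] M [ 0.03 -0.02  0.  ] w 0.0851 q [ 1.337  0.507 -0.238  1.5    0.126  1.149 -0.155]
```

Run:
```python
from h import *
ctrl.movep([.42,-.28,.30],down(-20)); st()
ctrl.movep([.616,-.0575,.20],down(-48)); s=st()
p,W=cloud("top","top1"); p2,W2=cloud("side","side1")
cv2.imwrite("pics/c1.png",np.hstack([cv2.resize(p[100:220,180:320],None,fx=2.8,fy=2.8),cv2.resize(p2[140:260,150:290],None,fx=2.8,fy=2.8)]))
```

```text
t 2.37 tcp [ 0.4196 -0.281   0.2999] F [-0.4  0.  -0.5] M [-0.01  0.01  0.04] w 0.0853 q [ 0.698  0.266 -0.209  1.69   0.059  1.192 -1.446]
t 3.56 tcp [ 0.6158 -0.0596  0.2001] F [-0.1 -0.5  0.1] M [-0.04 -0.01 -0.02] w 0.0857 q [ 0.184  0.521 -0.208  1.565  0.119  1.068 -2.464]
```

View pics/c1.png

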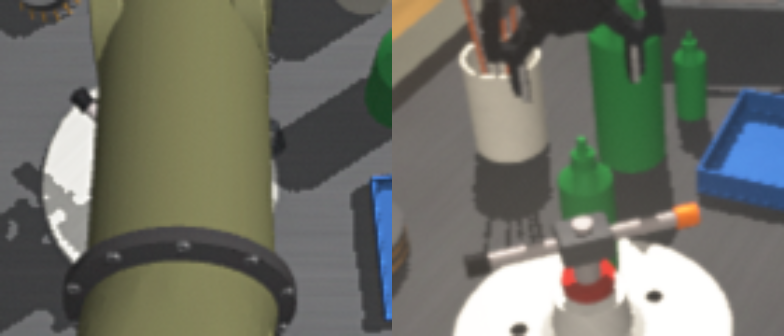

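The side crop shows the bottle (580,190 in the crop) centred below the open fingers at (520,80) and (638,60), clear of the bar. Descending with force checks.

Run:
```python
from h import *
ctrl.movel([.616,-.0575,.12],max_speed=.1); st()
for z in (.105,.098,.094):
    ctrl.movel([.616,-.0575,z],max_speed=.05); s=st()
    if abs(s["contact_force"][2])>4: break
p2,W2=cloud("side","side2")
cv2.imwrite("pics/c2.png",cv2.resize(p2[120:280,140:300],None,fx=3.6,fy=3.6))
```

```text
t 4.61 tcp [ 0.6165 -0.0575  0.1206] F [ 0.4  0.1 -0.2] M [0.01 0.04 0.01] w 0.0853 q [ 0.175  0.598 -0.197  1.664  0.142  0.892 -2.487]
t 5.06 tcp [ 0.6158 -0.0575  0.1046] F [-0.6  0.2 -0.8] M [0.02 0.   0.01] w 0.0855 q [ 0.173  0.616 -0.194  1.681  0.148  0.859 -2.492]
t 5.35 tcp [ 0.6158 -0.0575  0.0976] F [-0.4 -0.2  0. ] M [-0.03 -0.03 -0.03] w 0.0857 q [ 0.172  0.624 -0.192  1.688  0.15   0.844 -2.494]
t 5.6 tcp [ 0.6158 -0.0575  0.0937] F [0.1 0.4 0.3] M [ 0.03 -0.02 -0.02] w 0.0854 q [ 0.171  0.629 -0.192  1.692  0.152  0.836 -2.495]
```

View pics/c2.png

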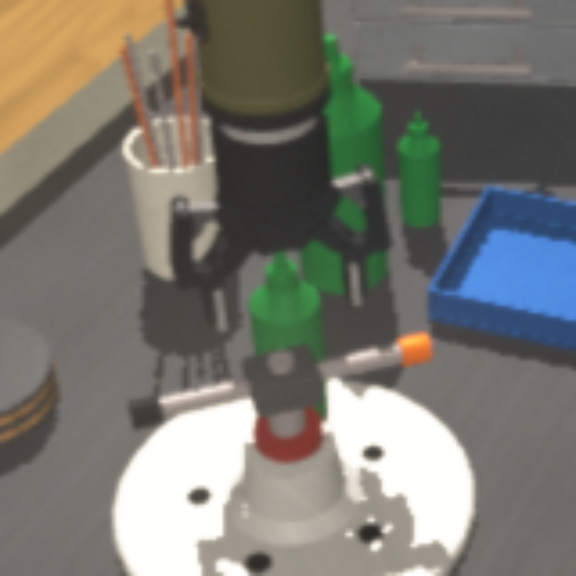

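Fingers at (222,300) and (357,270) straddle the bottle shoulder at (286,310), nozzle just below the palm. Closing gently.

Run:
```python
from h import *
ctrl.close_gripper(force=35); st()
p2,W2=cloud("side","side3")
ctrl.movel([.616,-.0575,.109],max_speed=.05); st()
p3,W3=cloud("side","side4")
cv2.imwrite("pics/c3.png",np.hstack([cv2.resize(p[140:270,150:270],None,fx=3.2,fy=3.2) for p in (p2,p3)]))
```

```text
t 6.08 tcp [ 0.6163 -0.0574  0.0944] F [0.7 0.5 1.8] M [ 0.02  0.08 -0.01] w 0.0483 q [ 0.171  0.628 -0.192  1.691  0.151  0.836 -2.495]
t 6.58 tcp [ 0.616  -0.0575  0.1092] F [-0.4 -0.5 -1.2] M [ 0.03 -0.04 -0.  ] w 0.0486 q [ 0.173  0.611 -0.195  1.677  0.146  0.868 -2.491]
```

View pics/c3.png

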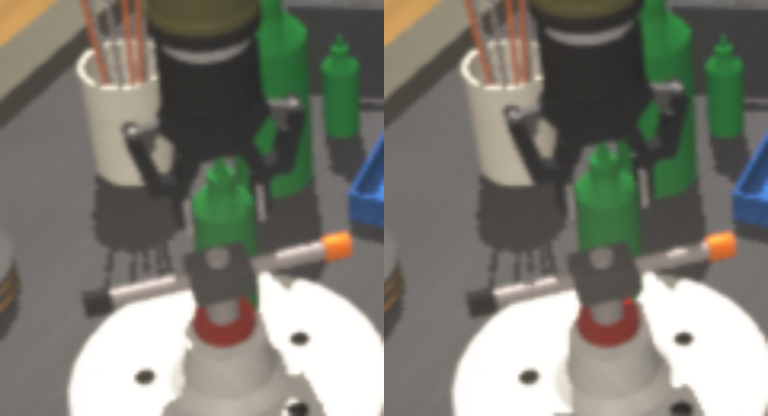

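Run:
```python
from h import *
ctrl.movel([.616,-.0575,.175],max_speed=.1); st()
ctrl.movel([.516,-.288,.175],max_speed=.15); st()
ctrl.movel([.516,-.288,.11],max_speed=.1); ctrl.movel([.516,-.288,.093],max_speed=.04);st()
p2,W2=cloud("side","side5")
cv2.imwrite("pics/c4.png",cv2.resize(p2[100:240,210:350],None,fx=4,fy=4))
```

```text
t 7.44 tcp [ 0.6155 -0.0575  0.1744] F [ 0.5 -0.2 -1.9] M [-0.01  0.01  0.05] w 0.0487 q [ 0.181  0.544 -0.207  1.6    0.125  1.012 -2.472]
t 9.27 tcp [ 0.5165 -0.2869  0.175 ] F [-0.5  0.7 -2.2] M [-0.02 -0.06 -0.01] w 0.0485 q [ 0.592  0.502 -0.196  1.676  0.113  0.974 -2.051]
t 10.64 tcp [ 0.516  -0.288   0.0928] F [ 0.5 -0.4 -1.8] M [ 0.02  0.08 -0.03] w 0.0487 q [ 0.581  0.594 -0.179  1.77   0.141  0.79  -2.076]
```

View pics/c4.png

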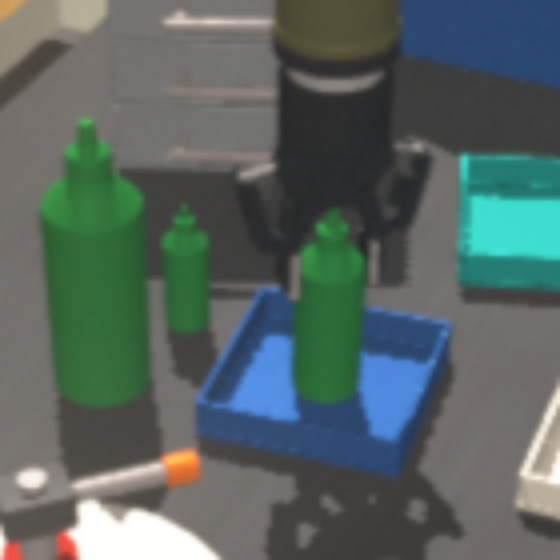

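The bottle hangs upright over the tray, base at about (327,395) in the crop, near its middle. Lowering to contact.

Run:
```python
from h import *
z=.090
while z>.079:
    ctrl.movel([.516,-.288,z],max_speed=.03); s=st()
    if s["contact_force"][2]>1: break
    z-=.0015
ctrl.ungrasp(); st()
p2,W2=cloud("side","side6")
ctrl.movel([.516,-.288,.20],max_speed=.12); st()
p3,W3=cloud("side","side7")
cv2.imwrite("pics/c5.png",np.hstack([cv2.resize(p[110:230,230:340],None,fx=3.5,fy=3.5) for p in (p2,p3)]))
```

```text
t 10.94 tcp [ 0.5159 -0.2879  0.0899] F [ 0.6 -0.5 -1. ] M [ 0.    0.04 -0.01] w 0.0489 q [ 0.581  0.598 -0.179  1.773  0.142  0.784 -2.077]
t 11.19 tcp [ 0.516  -0.288   0.0884] F [ 0.1  0.3 -1.9] M [ 0.05 -0.01  0.02] w 0.0486 q [ 0.581  0.6   -0.178  1.774  0.143  0.78  -2.077]
t 11.44 tcp [ 0.5159 -0.288   0.0869] F [-0.1 -1.2 -1.5] M [-0.04  0.01  0.03] w 0.0483 q [ 0.58   0.602 -0.178  1.775  0.143  0.777 -2.078]
t 11.69 tcp [ 0.5164 -0.2883  0.0863] F [-1.6  0.3  4.6] M [ 0.02  0.41 -0.05] w 0.0486 q [ 0.58   0.602 -0.178  1.776  0.144  0.774 -2.079]
t 12.15 tcp [ 0.516  -0.288   0.0854] F [-0.2  0.  -0. ] M [-0.01  0.01  0.02] w 0.0855 q [ 0.58   0.604 -0.178  1.777  0.144  0.774 -2.079]
t 13.31 tcp [ 0.5156 -0.2878  0.1993] F [ 0.5 -0.1 -0.2] M [ 0.02 -0.01  0.01] w 0.0856 q [ 0.596  0.479 -0.199  1.642  0.106  1.032 -2.044]
```

View pics/c5.png

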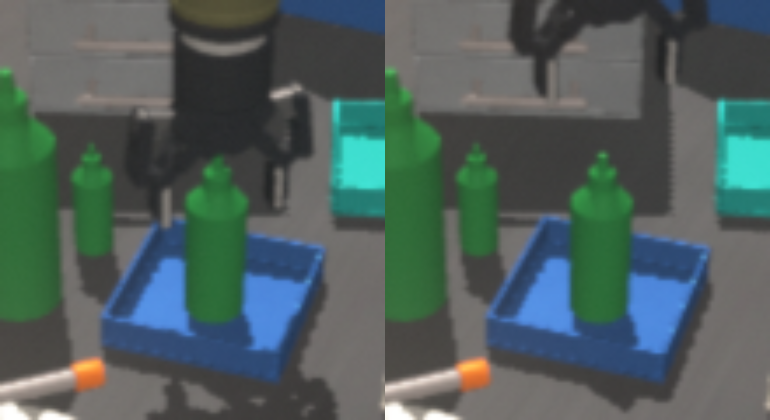

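The bottle stands upright in the tray, base at (600,310) in the right crop, gripper clear. Next, the tap: grip the block across the bar with the tool on the turning axis and turn joint 7.

```bash
cat >> h.py <<'E'
import json
AX=np.array([.5745,.0165]); ZG=.097
def tapq(z,a,xy=None):
    """joints for tool down on the axis; a in deg, continuous; based on a=44.3 posture"""
    xy=AX if xy is None else xy
    q=ctrl.ik([xy[0],xy[1],z],down(44.3)); 
    return q
E
python3 - <<'E'
from h import *
ctrl.movel([.516,-.288,.25],max_speed=.2)
ctrl.movep([AX[0],AX[1],.25],down(-44)); s=st()
qa=ctrl.ik([AX[0],AX[1],.25],down(-44)); qb=ctrl.ik([AX[0],AX[1],ZG],down(-44))
print(np.round(qa,3),np.round(qb,3))
E
```

```text
t 14.94 tcp [0.5745 0.0144 0.2496] F [ 0.6  0.6 -0.2] M [-0.02 -0.02 -0.03] w 0.085 q [ 0.118  0.418 -0.282  1.606  0.126  1.136 -2.535]
[ 0.117  0.417 -0.284  1.606  0.126  1.136 -2.536] [ 0.09   0.573 -0.25   1.809  0.192  0.783 -2.597]
```

```bash
cat >> h.py <<'E'
def build():
    b=np.array([AX[0],AX[1],ZG]); o=down(-44)
    D=dict(b=b,q0=ctrl.ik(b,o),dx=(ctrl.ik(b+[.004,0,0],o)-ctrl.ik(b-[.004,0,0],o))/.008,
      dy=(ctrl.ik(b+[0,.004,0],o)-ctrl.ik(b-[0,.004,0],o))/.008,
      zs=np.arange(.085,.2501,.005))
    D["qz"]=np.array([ctrl.ik([b[0],b[1],z],o) for z in D["zs"]]); np.savez("tap.npz",**D)
def tq(a,z,dx=0,dy=0):
    D=np.load("tap.npz"); q=np.array([np.interp(z,D["zs"],D["qz"][:,i]) for i in range(7)])
    q=q+D["dx"]*dx+D["dy"]*dy; q[6]+=np.radians(a+44); return q
E
python3 - <<'E'
from h import *
build(); D=np.load("tap.npz"); print(np.abs(np.diff(D["qz"],axis=0)).max(), D["dx"].round(2),D["dy"].round(2))
print(tq(224.3,.25).round(3),tq(224.3,.097).round(3),tq(-46,.092).round(3))
ctrl.set_joints(tq(224.3,.25)); st()
ctrl.set_joints(tq(224.3,.16)); s=st(); print(s["eef_rot"].round(4),down(224.3).round(4))
p2,W2=cloud("side","side8")
cv2.imwrite("pics/c6.png",cv2.resize(p2[120:300,140:300],None,fx=3.3,fy=3.3))
E
```

```text
0.011840491849819612 [-0.06  1.24  0.01 -2.68  0.08  1.46  0.26] [-1.64  0.05 -0.16 -0.08  0.12  0.06 -1.85]
[ 0.117  0.417 -0.284  1.606  0.126  1.136  2.147] [ 0.09   0.573 -0.25   1.809  0.192  0.783  2.086] [ 0.089  0.58  -0.248  1.814  0.194  0.772 -2.634]
t 18.82 tcp [0.5745 0.0165 0.25  ] F [0.3 0.5 1. ] M [-0.02  0.04  0.02] w 0.0853 q [ 0.117  0.417 -0.284  1.606  0.126  1.136  2.147]
t 19.27 tcp [0.5746 0.0166 0.1603] F [ 0.4 -0.1  0.9] M [0.03 0.01 0.02] w 0.0853 q [ 0.105  0.5   -0.27   1.736  0.16   0.928  2.114]
[-4.000e-04 -3.770e-01  9.262e-01  2.000e-04] [ 0.     -0.377   0.9262  0.    ]
```

View pics/c6.png

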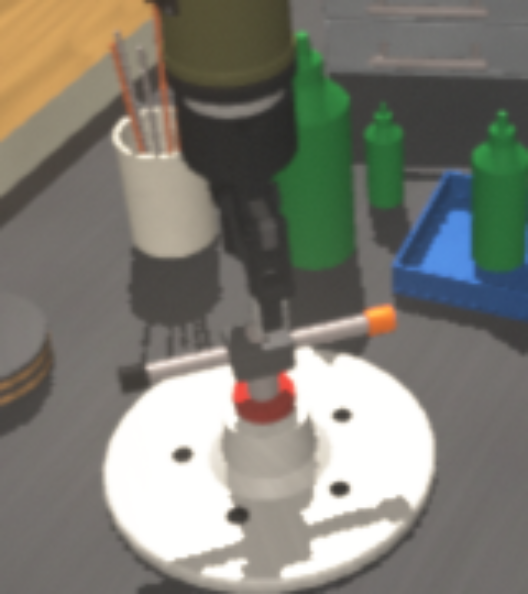

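The fingers (gripper seen edge-on, tips at (270,310)) line up over the block at (262,350), jaws across the bar. Descending and gripping.

Run:
```python
from h import *
ctrl.set_joints(tq(224.3,.115)); s=st()
if np.linalg.norm(s["contact_force"])<5:
    ctrl.set_joints(tq(224.3,.097)); st()
    ctrl.close_gripper(force=50); st(); ctrl.pause(.2); st()
p2,W2=cloud("side","side9")
cv2.imwrite("pics/c7.png",cv2.resize(p2[120:300,140:300],None,fx=3.3,fy=3.3))
```

```text
t 19.62 tcp [0.5746 0.0165 0.116 ] F [0.7 1.5 0.3] M [ 0.01 -0.03  0.03] w 0.0853 q [ 0.095  0.55  -0.257  1.789  0.182  0.826  2.095]
t 19.87 tcp [0.575  0.0165 0.0985] F [-0.1  0.7  0. ] M [-0.07  0.01 -0.06] w 0.0854 q [ 0.09   0.572 -0.25   1.807  0.191  0.786  2.086]
t 20.38 tcp [0.575  0.0163 0.0979] F [-1.1 -0.5  6.7] M [-0.09  0.19 -0.03] w 0.0356 q [ 0.09   0.572 -0.25   1.808  0.192  0.784  2.086]
t 20.57 tcp [0.5751 0.0163 0.0979] F [-0.4 -0.3  4.9] M [-0.07  0.23  0.02] w 0.0353 q [ 0.09   0.572 -0.25   1.808  0.192  0.784  2.086]
```

View pics/c7.png

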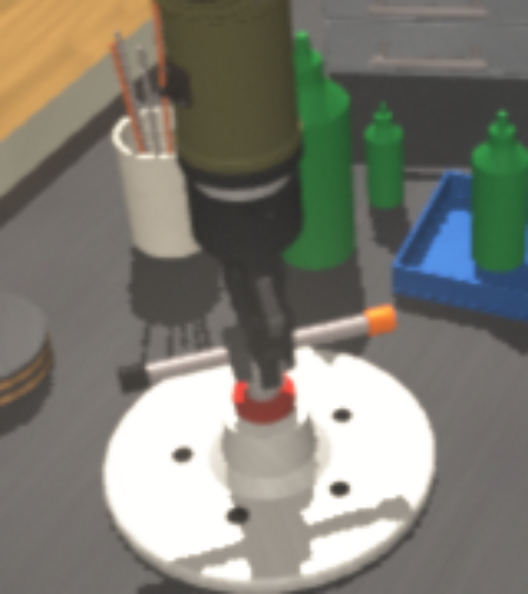

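Gripped on the block (width 35.5 mm, side forces below 1 N). First half turn.

```bash
cat >> h.py <<'E'
def turn(t0,t1,off=0,n=4,z0=.097):
    for t in np.linspace(t0,t1,n+1)[1:]:
        ctrl.set_joints(tq(224.3-t+off,z0-t/360*.006)); s=st()
        if np.linalg.norm(s["contact_force"])>45: print("FORCE"); return False
    return True
E
python3 - <<'E'
from h import *
turn(0,180); ctrl.pause(.4); st()
p2,W2=cloud("side","side10")
cv2.imwrite("pics/c8.png",cv2.resize(p2[120:300,140:300],None,fx=3.3,fy=3.3))
E
```

```text
t 21.4 tcp [0.5752 0.0169 0.0971] F [0.8 0.6 5.3] M [ 0.25  0.12 -0.  ] w 0.0354 q [ 0.09   0.573 -0.25   1.809  0.192  0.782  1.3  ]
t 22.18 tcp [0.5756 0.0172 0.0964] F [2.  1.9 6.1] M [ 0.45 -0.37 -0.09] w 0.0354 q [ 0.089  0.574 -0.25   1.809  0.192  0.779  0.517]
t 22.95 tcp [0.5761 0.0171 0.0956] F [3.4 1.8 4.5] M [ 0.38 -0.93 -0.08] w 0.0351 q [ 0.089  0.575 -0.25   1.809  0.192  0.777 -0.267]
t 23.73 tcp [0.5764 0.0166 0.0949] F [4.6 1.1 4.6] M [ 0.01 -1.21  0.05] w 0.0352 q [ 0.089  0.577 -0.249  1.81   0.193  0.775 -1.053]
t 24.12 tcp [0.5764 0.0166 0.0949] F [4.8 0.8 4.2] M [ 0.03 -1.27  0.01] w 0.0352 q [ 0.089  0.576 -0.249  1.81   0.193  0.775 -1.053]
```

View pics/c8.png

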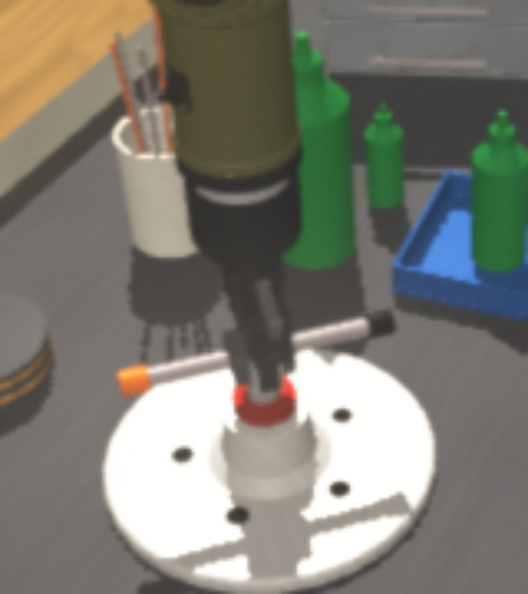

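The orange end is now at (133,380), where the black one was, so the half turn is done. Next come a quarter turn back, half a turn on and a quarter back, with pauses.

Run:
```python
from h import *
P=[]
def shot(n):
    p,_=cloud("side",n); P.append(cv2.resize(p[170:290,150:290],None,fx=1.85,fy=1.85))
ok=turn(180,90,n=2); ctrl.pause(.4); shot("s90")
ok=ok and turn(90,270); ctrl.pause(.4); shot("s270")
ok=ok and turn(270,180,n=2); ctrl.pause(.4); shot("s180")
st()
cv2.imwrite("pics/c9.png",np.hstack(P))
```

```text
t 24.95 tcp [0.5761 0.0171 0.0956] F [4.6 1.9 5. ] M [ 0.38 -1.1  -0.06] w 0.0354 q [ 0.089  0.575 -0.25   1.809  0.192  0.777 -0.267]
t 25.73 tcp [0.5755 0.0172 0.0963] F [2.3 1.5 7.7] M [ 0.52 -0.67 -0.  ] w 0.0352 q [ 0.089  0.574 -0.25   1.809  0.192  0.779  0.519]
t 26.95 tcp [0.5761 0.017  0.0956] F [3.6 1.9 6.1] M [ 0.42 -1.01  0.06] w 0.0354 q [ 0.089  0.575 -0.25   1.809  0.192  0.777 -0.267]
t 27.73 tcp [0.5764 0.0166 0.0949] F [4.8 0.6 6.1] M [ 0.01 -1.18  0.06] w 0.0358 q [ 0.089  0.576 -0.249  1.81   0.193  0.775 -1.053]
t 28.5 tcp [0.5762 0.0161 0.0941] F [ 3.9 -0.4  6.4] M [-0.25 -1.09  0.06] w 0.0353 q [ 0.089  0.577 -0.248  1.811  0.194  0.774 -1.839]
t 29.27 tcp [0.5758 0.0158 0.0933] F [ 3.9 -1.3  8.2] M [-0.32 -0.72  0.03] w 0.0352 q [ 0.089  0.578 -0.248  1.812  0.195  0.773 -2.625]
t 30.5 tcp [0.5763 0.016  0.0941] F [ 4.9 -0.9  5. ] M [-0.22 -1.09 -0.05] w 0.0355 q [ 0.089  0.577 -0.248  1.811  0.194  0.774 -1.839]
t 31.27 tcp [0.5764 0.0166 0.0949] F [4.8 1.3 5.2] M [ 0.06 -1.22 -0.07] w 0.0352 q [ 0.089  0.577 -0.249  1.81   0.193  0.775 -1.053]
t 31.73 tcp [0.5764 0.0166 0.0949] F [4.4 0.  5.2] M [ 0.09 -1.24  0.01] w 0.0352 q [ 0.089  0.576 -0.249  1.81   0.193  0.775 -1.053]
```

View pics/c9.png

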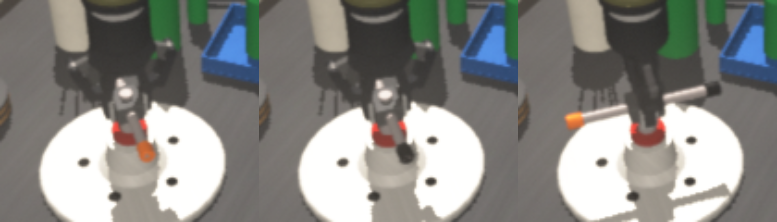

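The orange/black ends show 90°, 270° and 180° in turn, as wanted: (147,153) orange near, (405,153) black near, (573,120) orange left. Regripping half a turn round for the last half turn.

Run:
```python
from h import *
ctrl.ungrasp(); st()
ctrl.set_joints(tq(44.3,.165)); ctrl.set_joints(tq(224.3,.165)); st()
ctrl.set_joints(tq(224.3,.112)); s=st()
if np.linalg.norm(s["contact_force"])<6:
    ctrl.set_joints(tq(224.3,.094)); ctrl.close_gripper(force=50); st()
p2,W2=cloud("side","side11")
cv2.imwrite("pics/c10.png",cv2.resize(p2[120:300,140:300],None,fx=3.3,fy=3.3))
```

```text
t 32.27 tcp [0.5742 0.0165 0.0938] F [-0.  -0.4  0.2] M [ 0.01 -0.01  0.  ] w 0.0854 q [ 0.089  0.577 -0.249  1.812  0.193  0.776 -1.057]
t 35.31 tcp [0.5744 0.0165 0.1648] F [ 0.8  0.3 -0.4] M [-0.01 -0.03 -0.01] w 0.0854 q [ 0.106  0.495 -0.271  1.731  0.158  0.937  2.116]
t 35.63 tcp [0.5735 0.0164 0.1114] F [ 0.9 -0.6  0.6] M [ 0.07 -0.03 -0.01] w 0.0852 q [ 0.094  0.556 -0.256  1.794  0.183  0.819  2.093]
t 36.39 tcp [0.5751 0.0163 0.0949] F [-0.9 -1.2  6.3] M [-0.05  0.24  0.04] w 0.0356 q [ 0.089  0.576 -0.249  1.811  0.193  0.777  2.085]
```

View pics/c10.png

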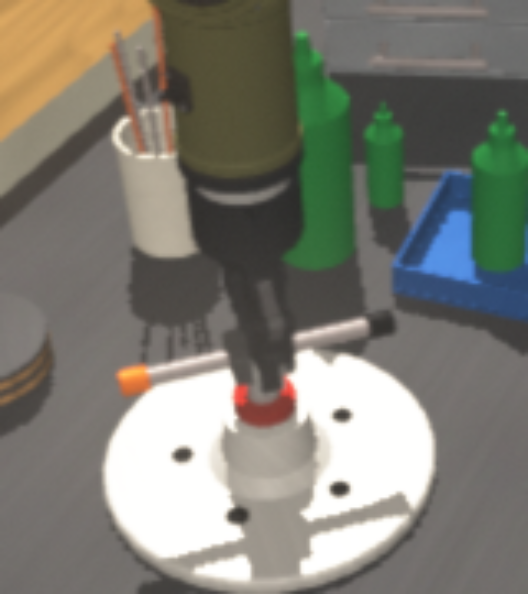

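The block is gripped again, orange end still at (133,380). Turning on to the stop, then letting go and retreating.

Run:
```python
from h import *
turn(180,315,off=180,n=3); turn(315,358.5,off=180,n=2); ctrl.pause(.3); st()
ctrl.ungrasp(); st()
q=get_state()["qpos"]; b=tq(224.3-178.5,.165); ctrl.set_joints(b)
b=tq(224.3-178.5,.245); ctrl.set_joints(b)
ctrl.movep([.42,.02,.30],down(45)); st()
p2,W2=cloud("side","side12"); p,W=cloud("top","top12")
cv2.imwrite("pics/c11.png",np.hstack([cv2.resize(p2[140:300,150:350],None,fx=2,fy=2),cv2.resize(p[80:240,180:380],None,fx=2,fy=2)]))
for n,p,W in (("side",p2,W2),("top",p,W)):
    h=cv2.cvtColor(p,cv2.COLOR_BGR2HSV); H,S,V=h[...,0],h[...,1],h[...,2]
    m=(H>5)&(H<18)&(S>180)&(V>120)&(W[...,2]>.09)&(W[...,2]<.14)&(abs(W[...,0]-.574)<.13)&(abs(W[...,1]-.017)<.13)
    if m.sum(): 
        o=np.median(W[m],0); print(n,"orange",m.sum(),o.round(4),np.degrees(np.arctan2(o[1]-.0165,o[0]-.5745)))
    g=(H>45)&(H<75)&(S>100)&(W[...,2]>.01)&(abs(W[...,0]-.516)<.08)&(abs(W[...,1]+.288)<.08); q=W[g]
    for lo,hi in ((.02,.06),(.06,.1),(.135,.16)):
        k=q[(q[:,2]>lo)&(q[:,2]<hi)]; print(n,lo,len(k),k.mean(0).round(4) if len(k) else "", q[:,2].max().round(4))
```

```text
t 37.22 tcp [0.5752 0.0169 0.0942] F [0.3 0.4 7.3] M [0.24 0.14 0.02] w 0.0353 q [ 0.089  0.577 -0.249  1.812  0.193  0.775  1.299]
t 37.99 tcp [0.5756 0.0172 0.0934] F [0.6 1.7 5.6] M [ 0.43 -0.26  0.  ] w 0.0354 q [ 0.089  0.578 -0.249  1.812  0.193  0.773  0.515]
t 38.77 tcp [0.5761 0.0171 0.0927] F [2.  1.2 5.2] M [ 0.41 -0.84 -0.01] w 0.0352 q [ 0.088  0.579 -0.249  1.812  0.194  0.77  -0.269]
t 39.22 tcp [0.5763 0.0169 0.0923] F [4.5 1.3 5.4] M [ 0.3  -0.99 -0.32] w 0.0352 q [ 0.088  0.58  -0.248  1.812  0.194  0.769 -0.649]
t 39.67 tcp [0.5764 0.0166 0.0919] F [3.9 0.7 4.8] M [ 0.02 -1.2  -0.34] w 0.0352 q [ 0.088  0.58  -0.248  1.813  0.195  0.768 -1.029]
t 39.97 tcp [0.5764 0.0166 0.0919] F [4.8 0.6 5.6] M [ 0.09 -1.23 -0.38] w 0.035 q [ 0.088  0.58  -0.248  1.813  0.194  0.768 -1.028]
t 40.52 tcp [0.5743 0.0165 0.0908] F [ 0.  -0.3 -0.2] M [-0.01 -0.01  0.  ] w 0.0855 q [ 0.088  0.581 -0.248  1.815  0.195  0.77  -1.032]
t 42.03 tcp [0.4198 0.0197 0.2993] F [ 1.5 -0.1 -0.2] M [ 0.03 -0.04 -0.01] w 0.0858 q [ 0.164  0.132 -0.311  1.871  0.044  1.147 -0.948]
side orange 31 [ 0.5079 -0.0427  0.1183] -138.34737356314957
side 0.02 138 [ 0.5058 -0.2678  0.0372] 0.1235
side 0.06 64 [ 0.4957 -0.2741  0.079 ] 0.1235
side 0.135 0  0.1235
top orange 31 [ 0.5123 -0.0503  0.1203] -132.94989598614995
top 0.02 22 [ 0.5036 -0.2706  0.0464] 0.1582
top 0.06 35 [ 0.5045 -0.2701  0.081 ] 0.1582
top 0.135 56 [ 0.5162 -0.2871  0.1419] 0.1582
```

View pics/c11.png

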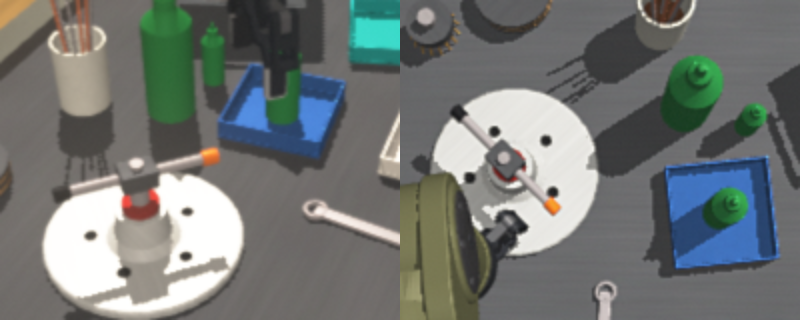

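The bar is back on its starting line after one full turn, with the orange end at (210,157) in the side crop. The collar is down on the boss at (140,205), and the bottle stands upright in the blue tray at (725,207) in the top crop. Handing in.

Run:
```python
from h import *
st(); print(ticket.close_job())
```

```text
t 42.13 tcp [0.4205 0.0198 0.2991] F [-0.8  0.2  0.3] M [0.04 0.02 0.06] w 0.0849 q [ 0.164  0.134 -0.311  1.87   0.044  1.147 -0.948]
the job is handed in; nothing more can be done
None
```

I stood the middle-sized green bottle upright in the blue tray and let go. I then gripped the wrench block from above and ran the tap down with pauses: half a turn on, a quarter back, half on, a quarter back. After regripping the block I did the last half turn on. I handed the job in at 42 s of the 69 s allowed.

**Last checks:**
- **Tap:** the orange end is about 1.5° short of a full turn in both cameras, so the tap is at about 6.26 rad. The end sits about 7 mm lower than at the start, and the collar looks seated on the boss.
- **Bottle:** in the top camera the nozzle is within 2 mm of my measured tray centre and the bottle is upright. The last side view was partly hidden by the arm, so it only confirmed the lower part of the bottle.
- **Arm:** the gripper was open and clear of everything, with contact force near zero. The highest force I read was about 10 N, during the turning.

No check failed. The two cameras' absolute bar angles differ by about 5°, as they did at the start, so I judged the tap by how far each had changed.

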